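# Test a lamp foot's touch dimmer with one light stroke

### The job

Test the touch dimmer on the grey lamp foot: with the gripper shut and pointing down, press its fingertips lightly on the smallest dot of the black curved strip and stroke along the curve over all the dots to the largest, yellow one, keeping the strip lightly pressed all the way. Finish with the fingertips still resting on the yellow dot, holding the strip lightly down. Do not grasp, shove or lift the foot, and leave everything else on the bench where it is.

Things in the scene. Friction and masses are not known exactly. Their poses are not given: they have to be found in the camera images.
- lamp_foot: Round grey lamp foot, loose on the bench, about 2 kg, 210 mm across, 30 mm high, turned any way; origin at the centre of its underside, z up. In its middle a brass nut and thin stub (34 mm across, top 56 mm above the bench). On its face a black touch strip: a flat arc 24 mm wide about the foot's axis, mid-line radius 78 mm, from -68 to +68 degrees about z from the foot's +x axis.
- strip (a joint): How far the black strip is pressed down (m): 0 untouched, its top then 42 mm above the bench, 12 mm above the foot's face; stop at 0.009. It sinks level as one piece on soft springs: starts to sink at about 0.5 N, then about 0.35 N per mm, about 4 N at the stop. Pressing into the stop is too hard; 2 to 5 mm is right. It springs back when let go.
- dot1 (a point): Smallest white dot (5 mm across) on the strip's top face, at -60 degrees: the dim end, where the stroke starts. The point is the dot's centre on the top face and sinks with the strip; so for all dots.
- dot2 (a point): Second white dot (8 mm), at -30 degrees on the arc.
- dot3 (a point): Third white dot (11 mm), at 0 degrees, the middle of the strip.
- dot4 (a point): Fourth white dot (13 mm), at +30 degrees.
- dot5 (a point): Largest dot (16 mm), yellow, at +60 degrees: the bright end, where the stroke ends and the fingertips stay.
- finial: Bystander: loose turned brass finial, 22 mm across, 36 mm high, standing on the lamp foot's face on the side away from the strip; origin at its underside's centre.
- lampholder: Bystander: loose white porcelain lampholder, 44 mm across, 48 mm high, standing beside the foot; origin at its underside's centre.
- bulb: Bystander: white bulb upright in a wooden stand 70 mm square, 130 mm high in all; origin at its underside's centre.
- glue: Bystander: bottle with red cap, 44 mm across, 110 mm high; origin at its underside's centre.
- tin: Bystander: tin, 66 mm across, 70 mm high; origin at its underside's centre.
- screwdriver: Bystander: screwdriver with orange handle lying on the bench along its own x; origin under its middle.
- parts_tray: Bystander: blue tray of nuts, 140 by 100 by 28 mm; origin at its underside's centre.
- lamp_stem: Bystander: brass lamp stem lying along its own x, 280 mm long, 36 mm wide at its flanges, 26 mm high; origin under its middle.
Things that resemble listed ones, but are neither listed nor needed, are in the scene too. Of the things shaped like the lamp_foot, the grey one is meant.

How it is judged:
By the outcome, as a careful person would: the job done as asked, in the order asked, and still so for the second after the job is handed in, while the arm keeps its last pose, push and grip.
It also fails if it takes over 42 s, if anything falls off the work surface, if the arm or the gripper's body presses on something with over 40 N, if the wrist force passes 120 N, or if a joint passes its speed limit or range.

### The arm

A 6-joint arm with a two-finger parallel gripper is mounted at the origin on the work surface. World frame = base frame: x ahead of the robot, y to its left, z up, the work surface at z = 0. Lengths are in m, angles in rad, forces in N, time in s.
With the tool pointing down it reaches from about 0.25 to 0.725 m from the base axis. Payload 4 kg.
Tool frame: the origin (TCP) lies between the finger pads, 19 mm behind the fingertips; this is the grasp point; z points along the fingers, y is the line along which they close (so a half turn about z gives the same grasp; the last joint's range is limited). The gripper opens to 85 mm and grips with 20 to 120 N. Pads are 22 mm wide; open, the fingers measure 114 mm over their backs; the gripper's body (76 mm by 85 mm) begins 54 mm behind the grasp point. The pads swing forward as they close: fully open they stand 13 mm farther back than shut.
Start: joints at [1.129, 0.241, 0.005, 1.335, 0, 1.571], TCP at [0.214, 0.452, 0.25] pointing down, gripper open.
Joint ranges: [-2.72, 2.72], [-1.05, 1.87], [-1.09, 1.28], [-1.99, 2.15], [-1.42, 1.44], [-3.14, 3.14]. Speed limits (rad/s): [2.79, 2.79, 3.14, 3.14, 3.14, 3.14].

### API

Orientations are given as a unit quaternion [x, y, z, w].
In Python, from workcell import bot gives the robot as it stands. The module is installed in compiled form; this text tells all that it offers.
- The arm moves only by the tool drive_tool, never from a script. Its argument "rows" is a list of rows, each an object of numbers: "dx", "dy", "dz": the shift along the tool's x, y, z in units of 50 mm (1.0 is 50 mm); "wx", "wy", "wz": the turn, a rotation vector about the tool's x, y, z in units of 5 degrees (1.0 is 5 degrees); "hand": the finger opening in mm, from 0 to 85.4. A call has 1 to 20 rows; each row is the pose to reach, as a shift and turn from the pose commanded when the call began, along the tool's axes at that moment; what a row does not reach only later rows make up. A row lasts 1/10 s, in which the tool goes at most 50 mm and 8.59 degrees, less where a joint would pass 70% of its speed; a pose out of reach is approached as far as the arm can. A call with a gripper value outside its range is refused whole. The fingers move at their own pace and stop on an object; the grip force is fixed at half the most. Time passes only in rows, so rows that repeat a pose let the fingers close. It gives the time, the measured TCP pose, the force, the opening and the grip force at its end, in the units of the state.
- bot.get_obs(): the state, without advancing time (a new reading comes with each control period).
- bot.camera(name): name is "side" or "top"; returns the picture (384x512x3 uint8, red, green, blue); there is no depth.
- bot.get_calibration(name): a dict with "vfov" (degrees; the focal length in pixels is half the picture's height over the tangent of half this angle, whatever the lens; pixels are square), "cx", "cy" (the principal point, pixels), "origin" and "rotation" of the camera in the world. Camera axes: x right, y up, looking along -z (the intrinsics and any distortion apply to the point x, -y, -z); pixel columns grow to the right and rows downward; lengths in m; the calibration is good to about 2 mm. A picture is of the moment at which its call begins. get_calibration takes no time and is no camera call.
- bot.job_done(): hands the job in; it is judged then, once.
Trained networks look in the newest picture that a camera, given by its name, has taken for a name from the list of things; names that differ only in an ending like _2 or _b are one class to them, and where a whole thing is asked for, a point or a joint stands for the part that bears it (a point fixed in the world has none). Each returns a list of dicts, best first, with "score" (0 to 1); they miss things now and then, are a little off and sometimes report something else, mostly with a low value. They report only what shows in the picture. A call takes as long as a camera call. They do not tell look-alikes from the thing itself.
- bot.look_for(camera, thing): "extent" ([centre column, centre row, width, height] in pixels, round what is visible of it).
- bot.outline_of(camera, thing): "region" (384x512 bool, what is visible of it) and "extent" ([centre column, centre row, width, height] in pixels, round what is visible of it).
The state is a dict: "clock": time; "joint_pos": joint angles; "joint_vel": joint speeds; "tau": joint torques, N m; "eef_pos": TCP position; "tool_rot": TCP orientation; "ft_force": force on the tool from outside, world axes, zero at the start; "ft_torque": the same for the moment, N m; "grip_width": finger opening in m; "grasp_force": force on a finger pad.
Only numpy, scipy, OpenCV 4.12 (cv2) and the standard library are available. Lean on these libraries where they do the work, as an engineer would, in place of code of your own. Each camera call takes 0.05 s, during which the arm holds its last target. There are 200 camera calls.

## Working session

There is one attempt and no reset: what is moved stays moved. The work goes in short steps, Python scripts to look and compute and a tool call to move; the robot and the scene stay as the last step left them, time stands still between calls to the robot, and variables do not carry over. Pictures are saved under pics/ and viewed, at most 10 in all, crops included, and the job is handed in when it is done.

Besides the shell and the picture viewer there is one more tool, called after "Emit:" by a JSON object that holds its "name" and its "arguments", one argument or row to a line. drive_tool: Moves the arm, as the interface text tells. Its arguments: {"type":"object","properties":{"rows":{"type":"array","items":{"type":"object","properties":{"dx":{"type":"number"},"dy":{"type":"number"},"dz":{"type":"number"},"wx":{"type":"number"},"wy":{"type":"number"},"wz":{"type":"number"},"hand":{"type":"number"}}}}},"required":["rows"]}

```bash
mkdir -p pics; python3 - <<'E'
from workcell import bot
import cv2,numpy as np
o=bot.get_obs();print({k:np.round(v,3).tolist() for k,v in o.items()})
for n in("top","side"):
    im=bot.camera(n);cv2.imwrite(f"pics/{n}0.png",im[...,::-1]);print(n,bot.get_calibration(n))
    for t in("lamp_foot","dot1","dot5"):
        print(t,[(np.round(r["extent"]).tolist(),round(r["score"],2)) for r in bot.look_for(n,t)])
E
```

```text
{'clock': 0.0, 'joint_pos': [1.129, 0.241, 0.004, 1.335, 0.0, 1.571], 'joint_vel': [-0.001, -0.001, 0.001, -0.0, 0.001, -0.0], 'tau': [0.0, -37.231, 25.241, 0.017, -0.0, -0.0], 'eef_pos': [0.214, 0.451, 0.249], 'tool_rot': [0.219, 0.976, -0.001, -0.0], 'ft_force': [-0.281, -0.595, -0.614], 'ft_torque': [-0.004, -0.06, 0.024], 'grasp_force': 0.0, 'grip_width': 0.085}
top {'vfov': 44.83462386711522, 'cx': 251.3446972123576, 'cy': 190.80111046936392, 'origin': array([ 0.2008936 , -0.03526699,  1.42439716]), 'rotation': array([-0.07183364,  0.07368741,  0.72199164, -0.68420622])}
lamp_foot [([141.0, 300.0, 73.0, 74.0], 0.96), ([216.0, 158.0, 66.0, 61.0], 0.88), ([342.0, 196.0, 9.0, 62.0], 0.58)]
dot1 [([363.0, 283.0, 30.0, 55.0], 0.71), ([199.0, 154.0, 29.0, 49.0], 0.69), ([124.0, 296.0, 24.0, 60.0], 0.63)]
dot5 [([363.0, 283.0, 30.0, 55.0], 0.71), ([199.0, 154.0, 29.0, 49.0], 0.69), ([124.0, 296.0, 24.0, 60.0], 0.63)]
side {'vfov': 52.83652407375636, 'cx': 260.5898539609662, 'cy': 193.63266117403964, 'origin': array([ 0.36074772, -0.91594607,  0.74491043]), 'rotation': array([ 0.44262127, -0.02600409, -0.06078125,  0.89426833])}
lamp_foot [([167.0, 298.0, 94.0, 76.0], 0.88), ([170.0, 158.0, 64.0, 39.0], 0.71), ([300.0, 186.0, 68.0, 50.0], 0.63), ([274.0, 131.0, 19.0, 25.0], 0.51)]
dot1 [([162.0, 304.0, 71.0, 35.0], 0.91), ([173.0, 145.0, 50.0, 9.0], 0.64), ([298.0, 173.0, 49.0, 13.0], 0.57)]
dot5 [([162.0, 304.0, 71.0, 35.0], 0.91), ([173.0, 145.0, 50.0, 9.0], 0.64), ([298.0, 173.0, 49.0, 13.0], 0.57)]
```

View pics/top0.png

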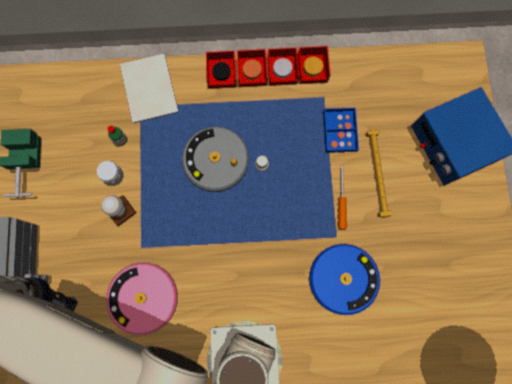

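View pics/side0.png

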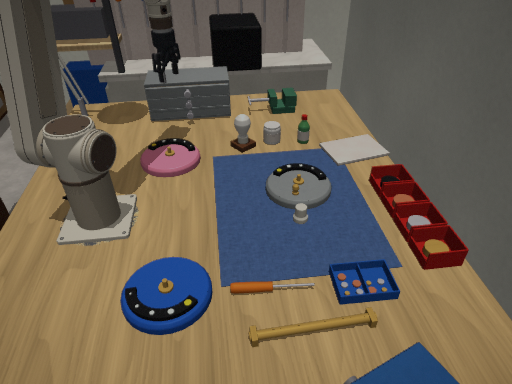

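Three look-alike feet show in the top picture: pink (141,298), blue (345,280) and grey (216,158). The grey one at (216,158) fits the description. Next I'll confirm it in an enlarged crop and measure its dots.

```bash
cat > h.py <<'E'
from workcell import bot
import numpy as np,cv2
from scipy.spatial.transform import Rotation as R
def cam(n):
    c=bot.get_calibration(n);f=192/np.tan(np.radians(c["vfov"]/2));return c,f,R.from_quat(c["rotation"])
def ray(n,u,v,z):
    c,f,r=cam(n);d=r.apply([(u-c["cx"])/f,-(v-c["cy"])/f,-1]);o=c["origin"];return o+d*(z-o[2])/d[2]
def proj(n,p):
    c,f,r=cam(n);q=r.inv().apply(np.atleast_2d(p)-c["origin"]);return np.c_[c["cx"]-f*q[:,0]/q[:,2],c["cy"]+f*q[:,1]/q[:,2]]
E
python3 - <<'E'
from h import *
a=cv2.imread("pics/top0.png")[118:200,170:280];b=cv2.imread("pics/side0.png")[145:225,250:350]
A=cv2.resize(a,None,fx=5,fy=5,interpolation=2);B=cv2.resize(b,(500,400),interpolation=2)
cv2.imwrite("pics/crop.png",A);cv2.imwrite("pics/cropb.png",B)
for n,im,(r0,r1,c0,c1) in(("top",cv2.imread("pics/top0.png"),(125,195,180,252)),("side",cv2.imread("pics/side0.png"),(160,210,262,335))):
    k=im[r0:r1,c0:c1].astype(int);h=cv2.cvtColor(im[r0:r1,c0:c1],cv2.COLOR_BGR2HSV)
    for nm,m in(("yellow",(h[...,1]>130)&(h[...,2]>110)&(h[...,0]<36)&(h[...,0]>8)),("dark",h[...,2]<45),("white",(h[...,1]<60)&(h[...,2]>150))):
        N,_,s,ce=cv2.connectedComponentsWithStats(m.astype(np.uint8))
        for i in range(1,N):
            if s[i,4]>2:
                p=ce[i]+[c0,r0];print(n,nm,s[i,4],p.round(1),ray(n,*p,.042).round(4))
print("proj base",proj("top",[[0,0,0]]),proj("side",[[0,0,0]]))
E
```

```text
top yellow 82 [214.3 156.5] [0.6039 0.0615 0.042 ]
top yellow 26 [233.4 160.8] [0.5869 0.0033 0.042 ]
top yellow 26 [196.  173.5] [0.5529 0.1195 0.042 ]
top dark 197 [197.7 142.3] [0.6523 0.1113 0.042 ]
top dark 36 [191.9 168.6] [0.5692 0.1314 0.042 ]
top dark 15 [199.1 176.7] [0.5423 0.1102 0.042 ]
top white 7 [190.  149.7] [0.6297 0.1358 0.042 ]
top white 13 [189.6 162.4] [0.5892 0.1381 0.042 ]
side yellow 9 [278.8 169.4] [0.5528 0.1179 0.042 ]
side yellow 4 [298.5 174.5] [0.6104 0.0803 0.042 ]
side yellow 56 [297.4 182.4] [0.598  0.0385 0.042 ]
side yellow 8 [295.2 192.6] [ 0.5807 -0.0124  0.042 ]
side dark 312 [301.4 170.2] [0.6247 0.1031 0.042 ]
side dark 3 [267.7 194. ] [ 0.4977 -0.0074  0.042 ]
side white 5 [288.2 165.4] [0.5878 0.1372 0.042 ]
side white 60 [300.9 206.3] [ 0.5837 -0.0783  0.042 ]
proj base [[244.3370391  359.30733595]] [[100.02507419 218.31607415]]
```

View pics/crop.png

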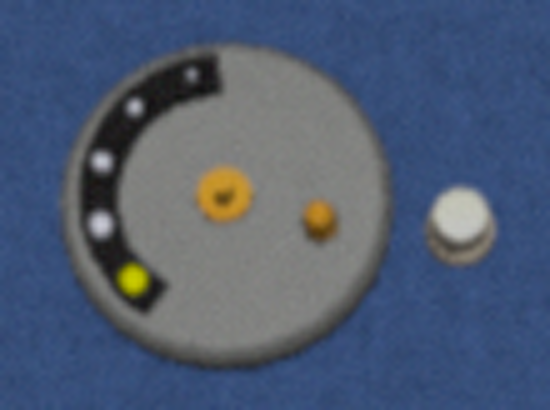

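View pics/cropb.png

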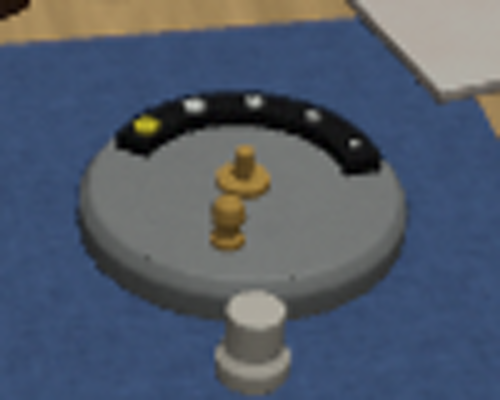

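The crop confirms it: grey foot, with the black strip on its left side. In top pixels the dots run from dot1 (208,133) to yellow (196,174), and the finial is at (234,162). Now I'll fit the foot pose from both views.

```bash
cat >> h.py <<'E'
def dots(p,z=.042,a=(-60,-30,0,30,60)):
    t=p[2]+np.radians(a);return np.c_[p[0]+.078*np.cos(t),p[1]+.078*np.sin(t),0*t+z]
def tool(d):  # world shift -> tool units from current measured pose
    return R.from_quat(bot.get_obs()["tool_rot"]).inv().apply(d)/.05
E
python3 - <<'E'
from h import *
from scipy.optimize import least_squares as L
T=(np.array([[193,75],[135,107],[101,161],[100,225],[133,280]])+.5)/5-.5+[170,118]
S=(np.array([[356,143],[313,116],[254,101],[195,105],[146,125]])+.5)/5-.5+[250,145]
x0=[.6,.062,2]
for nm,f in(("top",lambda p:(proj("top",dots(p))-T).ravel()),("side",lambda p:(proj("side",dots(p))-S).ravel()),
 ("both",lambda p:np.r_[(proj("top",dots(p))-T).ravel(),(proj("side",dots(p))-S).ravel()])):
    r=L(f,x0);print(nm,r.x.round(4),"rms",np.sqrt(np.mean(r.fun**2)).round(2))
D=dots(r.x);print(D.round(4))
o=bot.get_obs();print(tool(D-o["eef_pos"]).round(3),R.from_quat(o["tool_rot"]).as_matrix().round(3))
E
```

```text
top [0.6056 0.0616 1.2635] rms 0.12
side [0.6062 0.0597 1.2751] rms 0.11
both [0.6058 0.0612 1.2662] rms 0.18
[[0.6819 0.0781 0.042 ]
 [0.6633 0.1139 0.042 ]
 [0.6292 0.1356 0.042 ]
 [0.5889 0.1373 0.042 ]
 [0.5531 0.1186 0.042 ]]
[[-11.661  -2.754   4.158]
 [-11.017  -2.267   4.158]
 [-10.216  -2.166   4.158]
 [ -9.472  -2.48    4.158]
 [ -8.985  -3.124   4.158]] [[-0.904  0.428 -0.   ]
 [ 0.428  0.904 -0.   ]
 [-0.    -0.    -1.   ]]
```

Emit:
{"name": "drive_tool", "arguments": {
  "rows": [
    {"dx": -0.5, "dy": -0.12, "hand": 0},
    {"dx": -1.2, "dy": -0.28, "hand": 0},
    {"dx": -2, "dy": -0.47, "hand": 0},
    {"dx": -3, "dy": -0.71, "hand": 0},
    {"dx": -4, "dy": -0.94, "hand": 0},
    {"dx": -5, "dy": -1.18, "hand": 0},
    {"dx": -6, "dy": -1.42, "hand": 0},
    {"dx": -7, "dy": -1.65, "hand": 0},
    {"dx": -8, "dy": -1.89, "hand": 0},
    {"dx": -9, "dy": -2.12, "hand": 0},
    {"dx": -10, "dy": -2.36, "hand": 0},
    {"dx": -10.8, "dy": -2.55, "hand": 0},
    {"dx": -11.4, "dy": -2.69, "hand": 0},
    {"dx": -11.66, "dy": -2.75, "hand": 0},
    {"dx": -11.66, "dy": -2.75, "dz": 0.8, "hand": 0},
    {"dx": -11.66, "dy": -2.75, "dz": 1.6, "hand": 0},
    {"dx": -11.66, "dy": -2.75, "dz": 2.3, "hand": 0},
    {"dx": -11.66, "dy": -2.75, "dz": 2.8, "hand": 0},
    {"dx": -11.66, "dy": -2.75, "dz": 3.2, "hand": 0},
    {"dx": -11.66, "dy": -2.75, "dz": 3.2, "hand": 0}
  ]
}}

```text
invalid input at $.rows[0]: expected keys dx, dy, dz, wx, wy, wz, hand
```

Emit:
{"name": "drive_tool", "arguments": {
  "rows": [
    {"dx": -0.5, "dy": -0.12, "dz": 0, "wx": 0, "wy": 0, "wz": 0, "hand": 0},
    {"dx": -1.2, "dy": -0.28, "dz": 0, "wx": 0, "wy": 0, "wz": 0, "hand": 0},
    {"dx": -2, "dy": -0.47, "dz": 0, "wx": 0, "wy": 0, "wz": 0, "hand": 0},
    {"dx": -3, "dy": -0.71, "dz": 0, "wx": 0, "wy": 0, "wz": 0, "hand": 0},
    {"dx": -4, "dy": -0.94, "dz": 0, "wx": 0, "wy": 0, "wz": 0, "hand": 0},
    {"dx": -5, "dy": -1.18, "dz": 0, "wx": 0, "wy": 0, "wz": 0, "hand": 0},
    {"dx": -6, "dy": -1.42, "dz": 0, "wx": 0, "wy": 0, "wz": 0, "hand": 0},
    {"dx": -7, "dy": -1.65, "dz": 0, "wx": 0, "wy": 0, "wz": 0, "hand": 0},
    {"dx": -8, "dy": -1.89, "dz": 0, "wx": 0, "wy": 0, "wz": 0, "hand": 0},
    {"dx": -9, "dy": -2.12, "dz": 0, "wx": 0, "wy": 0, "wz": 0, "hand": 0},
    {"dx": -10, "dy": -2.36, "dz": 0, "wx": 0, "wy": 0, "wz": 0, "hand": 0},
    {"dx": -10.8, "dy": -2.55, "dz": 0, "wx": 0, "wy": 0, "wz": 0, "hand": 0},
    {"dx": -11.4, "dy": -2.69, "dz": 0, "wx": 0, "wy": 0, "wz": 0, "hand": 0},
    {"dx": -11.66, "dy": -2.75, "dz": 0, "wx": 0, "wy": 0, "wz": 0, "hand": 0},
    {"dx": -11.66, "dy": -2.75, "dz": 0.8, "wx": 0, "wy": 0, "wz": 0, "hand": 0},
    {"dx": -11.66, "dy": -2.75, "dz": 1.6, "wx": 0, "wy": 0, "wz": 0, "hand": 0},
    {"dx": -11.66, "dy": -2.75, "dz": 2.3, "wx": 0, "wy": 0, "wz": 0, "hand": 0},
    {"dx": -11.66, "dy": -2.75, "dz": 2.8, "wx": 0, "wy": 0, "wz": 0, "hand": 0},
    {"dx": -11.66, "dy": -2.75, "dz": 3.2, "wx": 0, "wy": 0, "wz": 0, "hand": 0},
    {"dx": -11.66, "dy": -2.75, "dz": 3.2, "wx": 0, "wy": 0, "wz": 0, "hand": 0}
  ]
}}

```text
clock: 2.4
eef_pos: [0.6792, 0.0781, 0.0856]
tool_rot: [0.219, 0.976, -0.001, -0.004]
ft_force: [-0.8, -0.4, 0.2]
grip_width: 0.0001
grasp_force: 0.0
```

```bash
python3 - <<'E'
from h import *
for n in("side","top"):
    im=bot.camera(n)[...,::-1]
    if n=="side":cv2.imwrite("pics/s1.png",cv2.resize(im[110:220,230:370],None,fx=5,fy=5,interpolation=2))
o=bot.get_obs();print(o["clock"],o["eef_pos"].round(4),o["ft_force"].round(2),o["tool_rot"].round(4),R.from_quat(o["tool_rot"]).as_matrix().round(4)[:,2])
tip=o["eef_pos"]+R.from_quat(o["tool_rot"]).apply([0,0,.019]);print(tip.round(4),proj("side",tip))
E
```

```text
2.5 [0.6819 0.0784 0.09  ] [0.45 0.26 1.43] [ 2.191e-01  9.757e-01 -1.000e-04 -4.000e-04] [-8.e-04 -0.e+00 -1.e+00]
[0.6819 0.0784 0.071 ] [[321.24977952 165.48188549]]
```

View pics/s1.png

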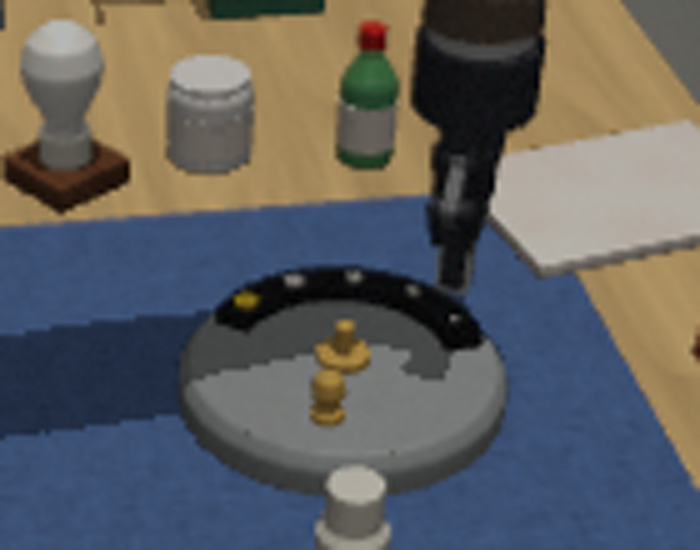

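The arm has settled over dot1, with the tip at about (321,168) in the side view. Now I'll press gently.

Emit:
{"name": "drive_tool", "arguments": {
  "rows": [
    {"dx": 0, "dy": 0, "dz": 0.25, "wx": 0, "wy": 0, "wz": 0, "hand": 0},
    {"dx": 0, "dy": 0, "dz": 0.45, "wx": 0, "wy": 0, "wz": 0, "hand": 0},
    {"dx": 0, "dy": 0, "dz": 0.54, "wx": 0, "wy": 0, "wz": 0, "hand": 0},
    {"dx": 0, "dy": 0, "dz": 0.54, "wx": 0, "wy": 0, "wz": 0, "hand": 0},
    {"dx": 0, "dy": 0, "dz": 0.54, "wx": 0, "wy": 0, "wz": 0, "hand": 0},
    {"dx": 0, "dy": 0, "dz": 0.54, "wx": 0, "wy": 0, "wz": 0, "hand": 0}
  ]
}}

```text
clock: 3.1
eef_pos: [0.6824, 0.0785, 0.0635]
tool_rot: [0.219, 0.976, 0.0, 0.0]
ft_force: [-0.8, 0.2, 0.3]
grip_width: -0.0001
grasp_force: 0.0
```

```bash
python3 - <<'E'
from h import *
F=[]
for i in range(8):
    bot.camera("side");F.append(bot.get_obs()["ft_force"])
print(np.mean(F,0).round(2),np.std(F,0).round(2),bot.get_obs()["eef_pos"].round(4))
E
```

```text
[-0.21 -0.05 -0.19] [0.43 0.5  0.42] [0.6821 0.0784 0.0631]
```

Emit:
{"name": "drive_tool", "arguments": {
  "rows": [
    {"dx": 0, "dy": 0, "dz": 0.03, "wx": 0, "wy": 0, "wz": 0, "hand": 0},
    {"dx": 0, "dy": 0, "dz": 0.06, "wx": 0, "wy": 0, "wz": 0, "hand": 0},
    {"dx": 0, "dy": 0, "dz": 0.09, "wx": 0, "wy": 0, "wz": 0, "hand": 0},
    {"dx": 0, "dy": 0, "dz": 0.11, "wx": 0, "wy": 0, "wz": 0, "hand": 0},
    {"dx": 0, "dy": 0, "dz": 0.11, "wx": 0, "wy": 0, "wz": 0, "hand": 0},
    {"dx": 0, "dy": 0, "dz": 0.11, "wx": 0, "wy": 0, "wz": 0, "hand": 0}
  ]
}}

```text
clock: 4.1
eef_pos: [0.6821, 0.0785, 0.0577]
tool_rot: [0.219, 0.976, 0.0, 0.0]
ft_force: [0.9, 0.8, 3.4]
grip_width: -0.0004
grasp_force: 0.8
```

```bash
python3 - <<'E'
from h import *
F=[]
for i in range(20):
    im=bot.camera("side");F.append(bot.get_obs()["ft_force"])
o=bot.get_obs()
print(np.mean(F,0).round(2),np.std(F,0).round(2),o["eef_pos"].round(4),o["clock"])
cv2.imwrite("pics/s2.png",cv2.resize(im[::1,:,::-1][140:220,250:350],None,fx=6,fy=6,interpolation=2))
t=np.arange(-60,61,15);D=dots([.6058,.0612,1.2662],.0575,t);print(np.c_[t,tool(D-o["eef_pos"])].round(2))
E
```

```text
[ 0.47 -0.02  1.63] [0.45 0.47 0.43] [0.6821 0.0784 0.0576] 5.1
[[-6.00e+01  0.00e+00 -1.00e-02  0.00e+00]
 [-4.50e+01  2.90e-01  2.80e-01  0.00e+00]
 [-3.00e+01  6.40e-01  4.80e-01  0.00e+00]
 [-1.50e+01  1.04e+00  5.80e-01  0.00e+00]
 [ 0.00e+00  1.45e+00  5.80e-01  0.00e+00]
 [ 1.50e+01  1.84e+00  4.70e-01  0.00e+00]
 [ 3.00e+01  2.19e+00  2.70e-01  0.00e+00]
 [ 4.50e+01  2.48e+00 -2.00e-02  0.00e+00]
 [ 6.00e+01  2.68e+00 -3.80e-01  0.00e+00]]
```

View pics/s2.png

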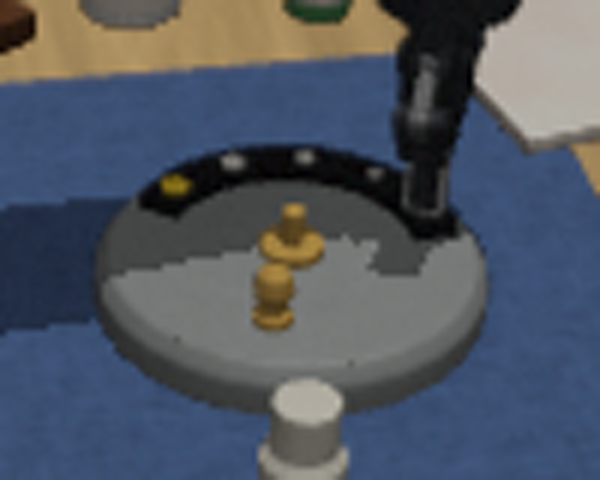

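Force is about 1.8 N, so the strip is down about 3.7 mm, and the tip sits on dot1 at crop (428,210). Next, waypoints every 4 degrees.

```bash
python3 - <<'E'
from h import *
for a in(range(-60,1,4),range(0,61,4)):
    D=dots([.6058,.0612,1.2662],.0575,np.array(a));print(tool(D-D[0]).round(2)[:,:2].tolist())
E
```

```text
[[0.0, 0.0], [0.07, 0.08], [0.15, 0.16], [0.23, 0.24], [0.31, 0.3], [0.4, 0.36], [0.5, 0.42], [0.59, 0.47], [0.69, 0.51], [0.8, 0.54], [0.9, 0.57], [1.01, 0.59], [1.12, 0.6], [1.23, 0.6], [1.34, 0.6], [1.44, 0.59]]
[[0.0, 0.0], [0.11, -0.02], [0.21, -0.04], [0.32, -0.08], [0.42, -0.12], [0.52, -0.17], [0.61, -0.22], [0.7, -0.28], [0.79, -0.35], [0.87, -0.42], [0.94, -0.5], [1.01, -0.58], [1.08, -0.67], [1.14, -0.76], [1.19, -0.86], [1.23, -0.96]]
```

Emit:
{"name": "drive_tool", "arguments": {
  "rows": [
    {"dx": 0.03, "dy": 0.04, "dz": 0, "wx": 0, "wy": 0, "wz": 0, "hand": 0},
    {"dx": 0.07, "dy": 0.08, "dz": 0, "wx": 0, "wy": 0, "wz": 0, "hand": 0},
    {"dx": 0.15, "dy": 0.16, "dz": 0, "wx": 0, "wy": 0, "wz": 0, "hand": 0},
    {"dx": 0.23, "dy": 0.24, "dz": 0, "wx": 0, "wy": 0, "wz": 0, "hand": 0},
    {"dx": 0.31, "dy": 0.3, "dz": 0, "wx": 0, "wy": 0, "wz": 0, "hand": 0},
    {"dx": 0.4, "dy": 0.36, "dz": 0, "wx": 0, "wy": 0, "wz": 0, "hand": 0},
    {"dx": 0.5, "dy": 0.42, "dz": 0, "wx": 0, "wy": 0, "wz": 0, "hand": 0},
    {"dx": 0.59, "dy": 0.47, "dz": 0, "wx": 0, "wy": 0, "wz": 0, "hand": 0},
    {"dx": 0.69, "dy": 0.51, "dz": 0, "wx": 0, "wy": 0, "wz": 0, "hand": 0},
    {"dx": 0.8, "dy": 0.54, "dz": 0, "wx": 0, "wy": 0, "wz": 0, "hand": 0},
    {"dx": 0.9, "dy": 0.57, "dz": 0, "wx": 0, "wy": 0, "wz": 0, "hand": 0},
    {"dx": 1.01, "dy": 0.59, "dz": 0, "wx": 0, "wy": 0, "wz": 0, "hand": 0},
    {"dx": 1.12, "dy": 0.6, "dz": 0, "wx": 0, "wy": 0, "wz": 0, "hand": 0},
    {"dx": 1.23, "dy": 0.6, "dz": 0, "wx": 0, "wy": 0, "wz": 0, "hand": 0},
    {"dx": 1.34, "dy": 0.6, "dz": 0, "wx": 0, "wy": 0, "wz": 0, "hand": 0},
    {"dx": 1.4, "dy": 0.59, "dz": 0, "wx": 0, "wy": 0, "wz": 0, "hand": 0},
    {"dx": 1.44, "dy": 0.59, "dz": 0, "wx": 0, "wy": 0, "wz": 0, "hand": 0},
    {"dx": 1.44, "dy": 0.59, "dz": 0, "wx": 0, "wy": 0, "wz": 0, "hand": 0},
    {"dx": 1.44, "dy": 0.59, "dz": 0, "wx": 0, "wy": 0, "wz": 0, "hand": 0}
  ]
}}

```text
clock: 7.0
eef_pos: [0.6291, 0.1361, 0.0573]
tool_rot: [0.219, 0.976, 0.0, -0.001]
ft_force: [0.2, -0.4, 1.8]
grip_width: -0.0
grasp_force: 0.9
```

```bash
python3 - <<'E'
from h import *
F=[]
for i in range(8):
    im=bot.camera("side");F.append(bot.get_obs()["ft_force"])
o=bot.get_obs()
print(np.mean(F,0).round(2),o["eef_pos"].round(4),o["clock"])
cv2.imwrite("pics/s3.png",cv2.resize(im[::1,:,::-1][140:220,250:350],None,fx=6,fy=6,interpolation=2))
E
```

```text
[-0.68  0.47  1.9 ] [0.6293 0.1359 0.0573] 7.4
```

View pics/s3.png

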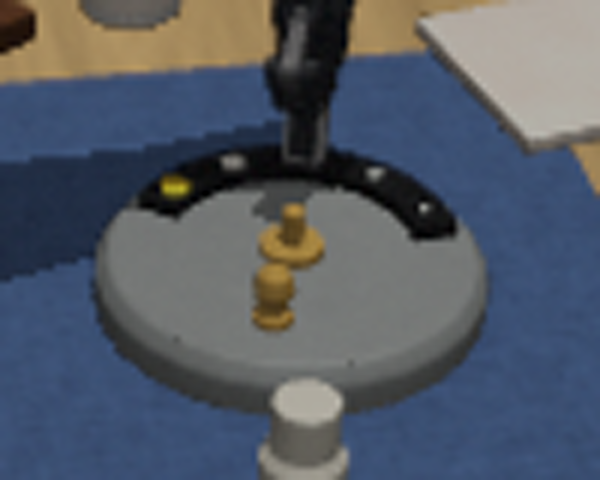

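The tip is on dot3 at crop (304,158). The foot hasn't moved and the force is about 2 N. Continuing to the yellow dot.

Emit:
{"name": "drive_tool", "arguments": {
  "rows": [
    {"dx": 0.05, "dy": -0.01, "dz": 0, "wx": 0, "wy": 0, "wz": 0, "hand": 0},
    {"dx": 0.11, "dy": -0.02, "dz": 0, "wx": 0, "wy": 0, "wz": 0, "hand": 0},
    {"dx": 0.21, "dy": -0.04, "dz": 0, "wx": 0, "wy": 0, "wz": 0, "hand": 0},
    {"dx": 0.32, "dy": -0.08, "dz": 0, "wx": 0, "wy": 0, "wz": 0, "hand": 0},
    {"dx": 0.42, "dy": -0.12, "dz": 0, "wx": 0, "wy": 0, "wz": 0, "hand": 0},
    {"dx": 0.52, "dy": -0.17, "dz": 0, "wx": 0, "wy": 0, "wz": 0, "hand": 0},
    {"dx": 0.61, "dy": -0.22, "dz": 0, "wx": 0, "wy": 0, "wz": 0, "hand": 0},
    {"dx": 0.7, "dy": -0.28, "dz": 0, "wx": 0, "wy": 0, "wz": 0, "hand": 0},
    {"dx": 0.79, "dy": -0.35, "dz": 0, "wx": 0, "wy": 0, "wz": 0, "hand": 0},
    {"dx": 0.87, "dy": -0.42, "dz": 0, "wx": 0, "wy": 0, "wz": 0, "hand": 0},
    {"dx": 0.94, "dy": -0.5, "dz": 0, "wx": 0, "wy": 0, "wz": 0, "hand": 0},
    {"dx": 1.01, "dy": -0.58, "dz": 0, "wx": 0, "wy": 0, "wz": 0, "hand": 0},
    {"dx": 1.08, "dy": -0.67, "dz": 0, "wx": 0, "wy": 0, "wz": 0, "hand": 0},
    {"dx": 1.14, "dy": -0.76, "dz": 0, "wx": 0, "wy": 0, "wz": 0, "hand": 0},
    {"dx": 1.19, "dy": -0.86, "dz": 0, "wx": 0, "wy": 0, "wz": 0, "hand": 0},
    {"dx": 1.21, "dy": -0.91, "dz": 0, "wx": 0, "wy": 0, "wz": 0, "hand": 0},
    {"dx": 1.23, "dy": -0.96, "dz": 0, "wx": 0, "wy": 0, "wz": 0, "hand": 0},
    {"dx": 1.23, "dy": -0.96, "dz": 0, "wx": 0, "wy": 0, "wz": 0, "hand": 0},
    {"dx": 1.23, "dy": -0.96, "dz": 0, "wx": 0, "wy": 0, "wz": 0, "hand": 0}
  ]
}}

```text
clock: 9.3
eef_pos: [0.553, 0.1184, 0.0573]
tool_rot: [0.219, 0.976, -0.0, -0.0]
ft_force: [-0.8, -0.8, 1.5]
grip_width: -0.0
grasp_force: 0.9
```

```bash
python3 - <<'E'
from h import *
F=[]
for i in range(10):
    im=bot.camera("side");F.append(bot.get_obs()["ft_force"])
o=bot.get_obs()
print(np.mean(F,0).round(2),o["eef_pos"].round(4),o["clock"],dots([.6058,.0612,1.2662])[-1])
cv2.imwrite("pics/s4.png",cv2.resize(im[::1,:,::-1][140:220,250:350],None,fx=6,fy=6,interpolation=2))
E
```

```text
[-0.7  -0.86  1.88] [0.5533 0.1188 0.0574] 9.8 [0.55305589 0.11866354 0.042     ]
```

View pics/s4.png

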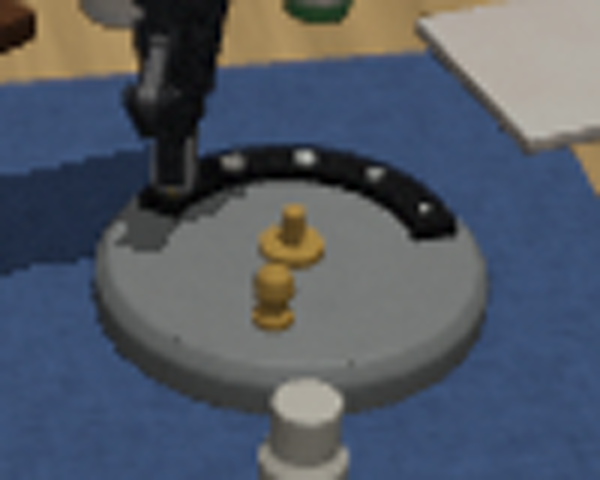

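The tips rest on the yellow dot at crop (175,187), with a little yellow showing at their edge. The strip is still pressed and the foot hasn't moved.

```bash
python3 -c "
from workcell import bot
print(bot.job_done())"
```

```text
the job is handed in; nothing more can be done
None
```

I stroked the grey foot's strip from dot1 to the yellow dot at about 2 N (roughly 4 mm pressed where I checked, at dots 1, 3 and 5) and handed the job in at 9.8 s, with the shut fingertips still resting on the yellow dot; in the side views the foot, finial and lampholder hadn't moved.

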